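Feed a rack of bushes under the chute's gate

ROBOT

A 6-joint arm with a two-finger parallel gripper is mounted at the origin on a cart in front of the work surface, level with it; the furniture and walls round the work are solid. World frame = base frame: x ahead of the robot, y to its left, z up, the work surface at z = 0. Lengths are in m, angles in degrees, forces in N, time in s.
With the tool pointing down it reaches from about 0.375 to 0.9 m from the base axis. Payload 3.1 kg.
Tool frame: the origin (TCP) lies at the very end of the fingers, on their centre line; the grasp point (between the pads) lies 19 mm behind it; z points along the fingers, x is the direction in which the jaws open and shut, and the axes are right-handed (so a half turn about z gives the same grasp; the last joint's range is limited). The gripper opens to 87 mm and grips with 3 to 60 N. Pads are 19 mm wide; open, the fingers measure 117 mm over their backs; the gripper's body (75 mm by 190 mm) begins 51 mm behind the grasp point.
Start: joints at [55.434, 30.224, 82.088, -0, 67.689, -10.227], TCP at [0.258, 0.569, 0.196] pointing down, gripper open.
Joint ranges: [-176.69, 176.69], [-43.24, 126.21], [12.49, 139.97], [-82, 262], [0, 151.66], [-163.58, 163.58]. Speed limits (degrees/s): [159.86, 159.86, 180, 180, 180, 180].

INTERFACE

Orientations are given as a 3x3 rotation matrix whose columns are the frame's x, y, z axes.
In Python, from rig import read_state, capture, bot gives the robot as it stands.
- The arm moves only by the shell command python3 -m crank 'ROWS' [OPENING]. ROWS is JSON, a list of rows, each a list of 2 entries, a list of its own where there are three numbers: the shift along the tool's x, y, z in cm, then the turn, a rotation vector about the tool's x, y, z in rad. In form: [[[dx, dy, dz], [wx, wy, wz]], ...]. A call has 1 to 12 rows; each row shifts and turns the commanded pose from where the row before left it, along the tool's axes as they then stand; what a row does not reach is not made up. A row lasts 1/10 s, in which the tool goes at most 50 mm and 8.59 degrees, less where a joint would pass 70% of its speed; a pose out of reach is approached as far as the arm can. A call with a gripper value outside its range is refused whole. OPENING is the closure, from -1 (fully open) to 1 (shut), set as the call begins (- or left out, the last holds). The fingers move at their own pace and stop on an object; the grip force is fixed at half the most. Time passes only in rows, so rows that do not move let the fingers close. It gives the time, the measured TCP pose, the force and the opening at its end, in the units of the state.
- read_state(): the state, without advancing time (a new reading comes with each control period).
- capture(name): name is "scene" or "top" or "wrist"; returns a dict with "pixels" (480x640x3 uint8, red, green, blue), "camera_matrix" (3x3 intrinsics, pixels), "R" (3x3) and "t" (3): a world point X has camera coordinates R X + t. Camera axes: x right, y down, z forward; pixel columns grow to the right and rows downward; lengths in m; the calibration is good to about 2 mm. The wrist camera is an equidistant fisheye: a pixel r from the principal point sees the ray r / f radians off the axis. A picture is of the moment at which its call begins. There is no depth.
- bot.hand_in(): hands the job in, once; it reports no verdict.
The state is a dict: "time_s": time; "joint_positions": joint angles; "qvel": joint speeds; "tau": joint torques, N m; "position": TCP position; "tcp_rot": TCP orientation; "force": force on the tool from outside, world axes, zero at the start; "moment": the same for the moment, N m; "opening": opening from 0.0 (shut) to 1.0 (fully open).
Only numpy, scipy, OpenCV 4.12 (cv2) and the standard library are available. Lean on these libraries where they do the work, as an engineer would, in place of code of your own. Each camera call takes 0.05 s, during which the arm holds its last target.

TASK

Feed the small rack with the two bushes into the marking chute. With one fingertip press down the long bar beside the chute so that the hinged gate stays raised, and while you hold it so push the rack by its upright rear plate with the other finger, on past the gate until its nose is against the end stop; then let go, so that the gate drops shut behind the bushes. Only push the rack along, never lift or tip it, and the screwdriver, flange and shaft lying beside the chute must stay where they are.

Things in the scene. Friction and masses are not known exactly. Their poses are not given: they have to be found in the camera images.
- chute: Fixed aluminium feed chute, 232 x 74 mm. Origin on the worktop, on its centre line, under the gate. x: along the chute, the way the rack travels; y: to the left of that; z up (all 'chute frame' figures use this). Floor top at z = 6 mm, from x = -170 to +62 mm; side walls 5.5 mm thick, tops at z = 16 mm, 62.5 mm apart inside.
- end_stop (a point): Middle of the face of the chute's end stop: an upright plate 6 mm thick that ends at z = 40 mm; the face is at x = +56 mm, chute frame.
- hinge (a point): Point on the gate's hinge axis, which runs along the chute's x at y = +46, z = 56 mm, chute frame. Its bracket, 66 mm high, stands beyond the gate, x = +4 to +48, y = 33 to 67 mm.
- rack: Loose grey slide rack on the chute floor, 125 x 54 mm, 0.2 to 0.5 kg. Origin: centre of its underside; x forward to the gate, z up. Base 12 mm high; head (x = +18.5 to +62.5 mm) 31 mm high, with two tan bushes to 38 mm. Starts with its nose 5 to 22 mm before the gate's blade; against the end stop its origin is at x = -6.5 mm, chute frame.
- push_plate (a point): Middle of the rear face of the rack's upright push plate, 40 mm above the rack's underside. The plate is 6 mm thick, 54 mm wide, its rear face 62.5 mm behind the rack's origin, its top 58 mm above the underside.
- gate (a joint): Sprung gate, rad: 0 shut, up to 0.9. Pressing the long bar down (about 3 to 8 N) raises it; the spring shuts it when let go; pushing the rack cannot open it. From 0.55 rad it clears the bushes. Fully raised, its arm's right end stands about 120 mm above the worktop.
- bar_near (a point): Middle of the top of the gate's press bar at the end nearer the entry. The bar is a straight 36 mm wide strip, black on top, 200 mm long, left of and along the chute. Gate shut: x = -195, y = +84, z = 62 mm, chute frame, outer edge 14 mm higher than inner. At 0.65 rad: y = +80, z = 38 mm. A fingertip may press and slide anywhere along it.
- bar_far (a point): The same line at the bar's other end, at the gate: x = +5 mm, chute frame.
- blade_foot (a point): Middle of the lower edge of the gate's drop blade, 10 mm thick along x. Shut, it spans y = -26 to +4 mm, chute frame, 24 mm above the worktop: it blocks the rack's head but clears its base.
- screwdriver: Bystander: red-handled screwdriver, 162 mm long, 22 mm thick, lying left of the chute and roughly along it. Origin at the middle of its underside.
- flange: Bystander: light grey round flange, 62 mm across, 21 mm high, right of the chute. Origin at the middle of its underside.
- shaft: Bystander: light grey turned shaft, 80 mm long, 22 mm thick, lying right of the chute nearer the robot. Origin at the middle of its underside.

How it is judged (in metres and radians):
On the way, in this order (a step that is already met when the one before it is completed fails the run):
1. the gate is raised while the rack still stands before it (value of joint gate above 0.4 rad and x of rack in the frame of chute below -0.0645 m), for 0.1 s.
2. the head of the rack is under the raised gate (value of joint gate above 0.4 rad and x of rack in the frame of chute above -0.05 m), for 0.1 s.
At the end, for the whole second after the job is handed in: The rack lies flat and at rest in the chute with its nose within 5 mm of the end stop, and the gate is shut behind its head (below 0.06 rad) (x of rack in the frame of chute between -0.0115 and 0 m and z of rack in the frame of chute below 0.009 m and angle between the x axis of rack and the x axis of chute, either way round below 0.1 rad and angle between rack's own z axis and vertical below 0.08 rad and linear speed of rack below 0.01 m/s and value of joint gate below 0.06 rad); the robot touches nothing.
It fails at once if the rack is lifted or tipped (z of rack in the frame of chute above 0.018 m or angle between rack's own z axis and vertical above 0.25 rad).
It fails at once if a bystander is moved by more than 20 mm (distance of any of screwdriver, flange, shaft from where it was at the start of the episode above 0.02 m).
It also fails if it takes over 48 s, if anything falls off the work surface, if the arm or the gripper's body presses on something with over 40 N, if the wrist force passes 120 N, or if a joint passes its speed limit or range.

## Working session

There is one attempt and no reset: what is moved stays moved. The work goes in short steps, Python scripts to look and compute and a shell command to move; the robot and the scene stay as the last step left them, time stands still between calls to the robot, and variables do not carry over. Pictures are saved under pics/ and viewed, and the job is handed in when it is done.

```bash
ls; mkdir -p pics; python3 - <<'E'
from rig import read_state, capture, bot
import cv2,json
s=read_state(); print(s)
for n in ("scene","top","wrist"):
    c=capture(n); cv2.imwrite(f"pics/{n}0.png",c["pixels"][:,:,::-1]); print(n,c["camera_matrix"],c["R"],c["t"])
E
```

```text
pics
{'time_s': 0.0, 'joint_positions': array([ 5.54333845e+01,  3.02770060e+01,  8.21567210e+01, -1.46659686e-03,
        6.76878163e+01, -1.02285464e+01]), 'qvel': array([-0.05261061, -0.01708423,  0.05637906,  0.05286665, -0.0147389 ,
       -0.04312482]), 'tau': array([-4.73796626e-04, -4.40047967e+01, -1.76590294e+01,  6.33142982e-02,
        5.82370616e-02, -1.67531516e-04]), 'position': array([0.25711542, 0.56880275, 0.19489084]), 'tcp_rot': array([[ 4.12109718e-01,  9.11133458e-01, -1.18406566e-03],
       [ 9.11131826e-01, -4.12111267e-01, -1.76028004e-03],
       [-2.09181684e-03, -3.53411397e-04, -9.99997750e-01]]), 'force': array([ 0.16996737, -0.36999802,  0.133986  ]), 'moment': array([0.03706523, 0.01000711, 0.01734051]), 'opening': 1.0054639712870261}
scene [[537.11996025   0.         327.19152489]
 [  0.         537.11996025 230.16197477]
 [  0.           0.           1.        ]] [[ 0.46409316 -0.88572042 -0.01081084]
 [-0.51803558 -0.26149599 -0.81440714]
 [ 0.71851004  0.38356118 -0.58019319]] [-0.19603182  0.3708625   0.43509268]
top [[556.82740248   0.         318.02424461]
 [  0.         556.82740248 241.33853073]
 [  0.           0.           1.        ]] [[-0.01649486 -0.99981272 -0.01012182]
 [-0.99326745  0.01754612 -0.11450726]
 [ 0.11466341  0.00816489 -0.99337085]] [0.1097617  0.56514904 0.85996911]
wrist [[371.64829954   0.         319.03938101]
 [  0.         371.64829954 240.44130815]
 [  0.           0.           1.        ]] [[ 0.41223559  0.91107471 -0.00216507]
 [ 0.87134181 -0.39356119  0.29304103]
 [ 0.26613018 -0.12268846 -0.95609742]] [-0.62467102 -0.03586435  0.39118884]
```

View pics/top0.png

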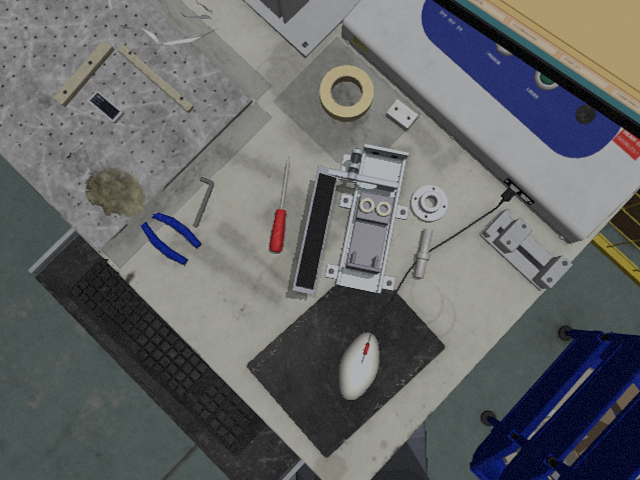

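View pics/scene0.png

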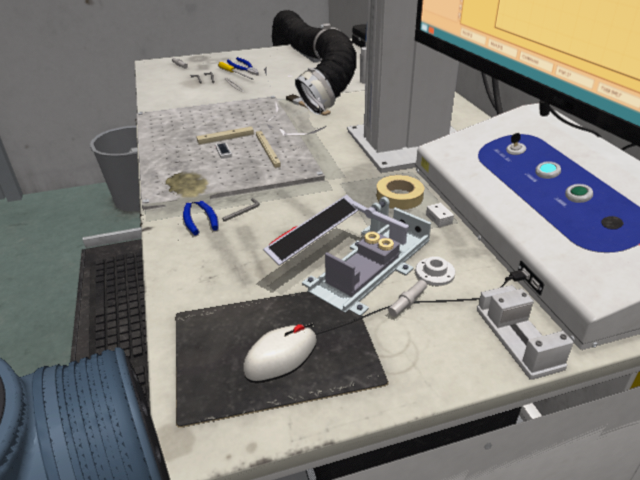

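View pics/wrist0.png

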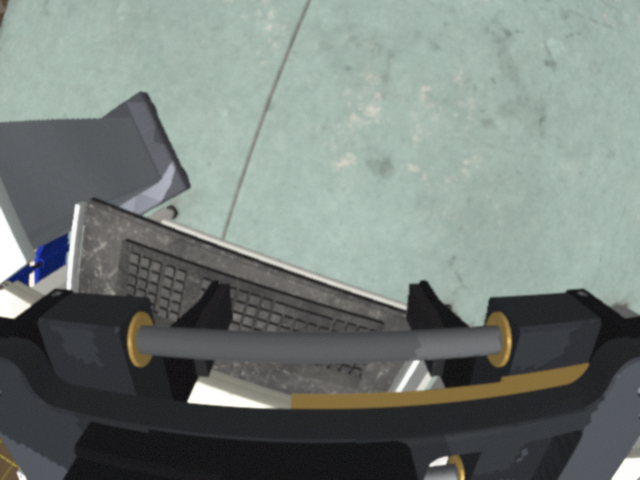

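The top view shows the chute with its entry near (365,288) and end stop near (385,150). The black bar runs from (305,285) to (325,175). The screwdriver is at (280,205), the flange at (429,203) and the shaft at (424,255). I'll enlarge it for measuring.

```bash
python3 - <<'E'
import cv2
a=cv2.imread("pics/top0.png")[130:310,250:470]; cv2.imwrite("pics/top0z.png",cv2.resize(a,None,fx=3.3,fy=3.3,interpolation=cv2.INTER_CUBIC))
a=cv2.imread("pics/scene0.png")[180:330,240:470]; cv2.imwrite("pics/scene0z.png",cv2.resize(a,None,fx=3.4,fy=3.4,interpolation=cv2.INTER_CUBIC))
E
```

```text
(no output)
```

View pics/top0z.png

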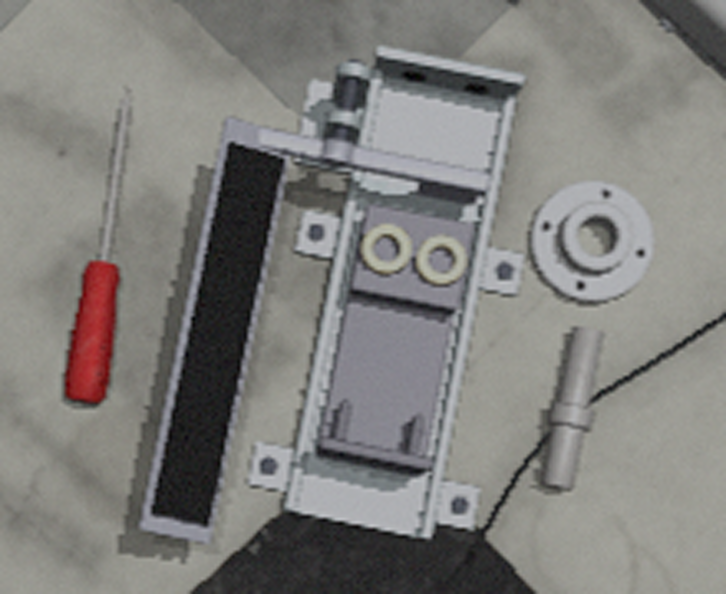

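View pics/scene0z.png

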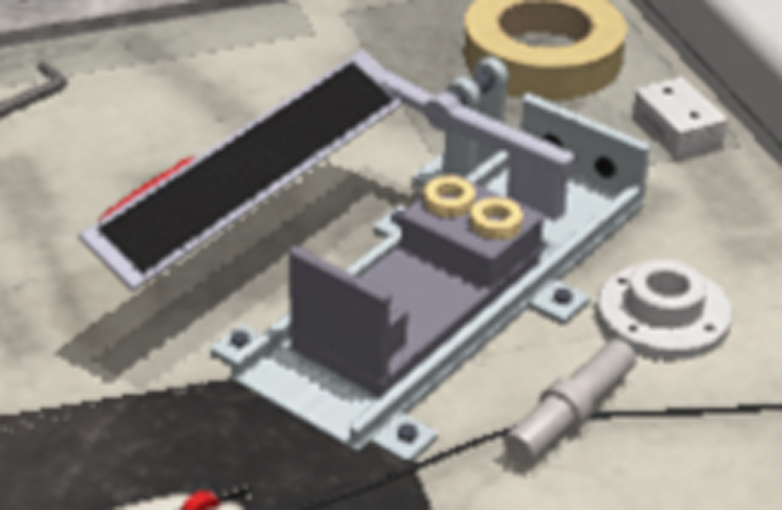

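```bash
cat > h.py <<'E'
import numpy as np
from rig import capture, read_state
CAL={}
def cal(n):
    if n not in CAL: CAL[n]=capture(n)
    return CAL[n]
def ray(c,uv):
    K=np.array(c["camera_matrix"]);R=np.array(c["R"]);t=np.array(c["t"])
    d=R.T@np.linalg.solve(K,[uv[0],uv[1],1.]); return -R.T@t,d
def onz(c,uv,z):
    o,d=ray(c,uv); return o+d*(z-o[2])/d[2]
def tri(c1,u1,c2,u2):
    o1,d1=ray(c1,u1);o2,d2=ray(c2,u2)
    s=np.linalg.lstsq(np.c_[d1,-d2],o2-o1,rcond=None)[0]
    p,q=o1+s[0]*d1,o2+s[1]*d2
    return (p+q)/2,np.linalg.norm(p-q)
T=lambda x,y:((x+.5)/3.3+250-.5,(y+.5)/3.3+130-.5)
S=lambda x,y:((x+.5)/3.4+240-.5,(y+.5)/3.4+180-.5)
E
python3 - <<'E'
from h import *
np.set_printoptions(precision=4,suppress=True)
c=cal("top");s=cal("scene")
print("cams",ray(c,(0,0))[0],ray(s,(0,0))[0])
# chute from top
pts={'entL':((288,513),16,(-.170,.03675)),'entR':((431,537),16,(-.170,-.03675)),'stopL':((377,48),40,(.062,.037)),'stopR':((524,76),40,(.062,-.037))}
W=[];Lc=[]
for k,(p,z,l) in pts.items():
    w=onz(c,T(*p),z/1000); W.append(w[:2]);Lc.append(l); print(k,w)
W=np.array(W);Lc=np.array(Lc)
A=Lc-Lc.mean(0);B=W-W.mean(0)
th=np.arctan2((A[:,0]*B[:,1]-A[:,1]*B[:,0]).sum(),(A*B).sum())
R2=np.array([[np.cos(th),-np.sin(th)],[np.sin(th),np.cos(th)]])
o=W.mean(0)-R2@Lc.mean(0)
print("yaw",np.degrees(th),"o",o,"res mm",1e3*(W-(Lc@R2.T+o)))
np.savez("chute.npz",th=th,o=o)
loc=lambda w:(R2.T@(w[:2]-o))
for n,p,z in [('plateTopRearL',(318,455),64),('plateTopRearR',(428,470),64),('barFarOut',(230,143),69),('barFarIn',(285,155),55),('barNearIn',(208,527),55),('barNearOut',(153,515),69),('bush1',(386,248),44),('bush2',(440,260),44),('sdtip',(127,90),11),('sdend',(85,402),11),('flange',(592,240),21),('shaftA',(588,332),11),('shaftB',(556,488),11)]:
    w=onz(c,T(*p),z/1000);print(n,w,loc(w))
for n,a,b in [('entL',(288,513),(236,378)),('entR',(431,537),(352,440)),('stopR',(524,76),(647,152)),('stopL',(377,48),(527,95)),('barNearOutfr',(143,528),(82,236)),('barNearInfr',(208,540),(135,287)),('bush1',(386,248),(450,194)),('bush2',(440,260),(496,215))]:
    w,e=tri(c,T(*a),s,S(*b));print(n,w,loc(w),'gap',e)
E
```

```text
cams [0.4645 0.0928 0.9201] [-0.0295 -0.2435  0.5524]
entL [0.497  0.0708 0.016 ]
entR [0.4841 0.0011 0.016 ]
stopL [0.7234 0.023  0.04  ]
stopR [ 0.7079 -0.0486  0.04  ]
yaw -12.142320715913574 o [0.6559 0.0002] res mm [[-0.428  -1.0821]
 [ 2.1329  1.0346]
 [-0.8835 -0.3271]
 [-0.8214  0.3746]]
plateTopRearL [0.522  0.0574 0.064 ] [-0.1429  0.0278]
plateTopRearR [0.5142 0.0064 0.064 ] [-0.1399 -0.0237]
barFarOut [0.6701 0.096  0.069 ] [-0.0063  0.0966]
barFarIn [0.6671 0.0697 0.055 ] [-0.0037  0.0703]
barNearIn [0.4897 0.1094 0.055 ] [-0.1855  0.0718]
barNearOut [0.4953 0.1345 0.069 ] [-0.1853  0.0975]
bush1 [0.6229 0.0216 0.044 ] [-0.0367  0.0139]
bush2 [ 0.6166 -0.0043  0.044 ] [-0.0375 -0.0127]
sdtip [0.7126 0.1479 0.011 ] [0.0243 0.1563]
sdend [0.554  0.1705 0.011 ] [-0.1355  0.145 ]
flange [ 0.6292 -0.0824  0.021 ] [-0.0087 -0.0864]
shaftA [ 0.5846 -0.0805  0.011 ] [-0.0527 -0.0939]
shaftB [ 0.5073 -0.0617  0.011 ] [-0.1323 -0.0918]
entL [0.4975 0.0705 0.0029] [-0.1697  0.0354] gap 4.610020674512597e-06
entR [0.4829 0.0025 0.0073] [-0.1696 -0.0342] gap 0.005326049582745743
stopR [ 0.7092 -0.0482  0.0322] [ 0.0623 -0.0361] gap 0.003686467090537892
stopL [0.7243 0.0233 0.036 ] [0.062  0.0369] gap 0.0012605804534635751
barNearOutfr [0.489  0.1401 0.0648] [-0.1926  0.1017] gap 0.001728770142573112
barNearInfr [0.4833 0.1103 0.0511] [-0.192   0.0713] gap 0.0016532588741544813
bush1 [0.6234 0.022  0.039 ] [-0.0364  0.0144] gap 0.0018562596532329585
bush2 [ 0.617  -0.0041  0.0396] [-0.0372 -0.0124] gap 0.0015714085696124332
```

```bash
cat >> h.py <<'E'
z=np.load("chute.npz");th=float(z["th"]);o=z["o"]
Rc=np.array([[np.cos(th),-np.sin(th)],[np.sin(th),np.cos(th)]])
def tgt(lx,ly,zz):
    "shift in current tool axes (cm) and turn (rad) to put TCP at chute-local pt, tool x = chute y"
    from scipy.spatial.transform import Rotation as Ro
    s=read_state();p=np.array(s["position"]);R=np.array(s["tcp_rot"])
    w=np.r_[Rc@[lx,ly]+o,zz]
    X=np.r_[Rc[:,1],0];Z=np.array([0,0,-1.]);G=np.c_[X,np.cross(Z,X),Z]
    print("t",s["time_s"],"local mm",1e3*Rc.T@(p[:2]-o),"z",1e3*p[2],"F_chute",Rc.T@s["force"][:2],s["force"][2],"open",s["opening"])
    print("shift cm",100*R.T@(w-p),"turn rad",Ro.from_matrix(R.T@G).as_rotvec(),"goal",w)
np.set_printoptions(precision=3,suppress=True)
E
python3 - <<'E'
from h import *
tgt(-.165,.033,.12)
c=capture("wrist");s=read_state();C=-np.array(c["R"]).T@c["t"];print("cam in tool",np.array(s["tcp_rot"]).T@(C-s["position"]))
E
```

```text
t 0.25 local mm [-509.328  472.386] z 195.37112985686878 F_chute [-0.183  0.085] 0.05652849275243728 open 1.0018841150474753
shift cm [-35.663  42.942   7.564] turn rad [-0.     0.001 -0.213] goal [0.502 0.067 0.12 ]
cam in tool [ 0.001 -0.08  -0.188]
```

```bash
python3 -m crank '[[[-1.5,1.8,0],[0,0,0]],[[-2.1,2.5,0],[0,0,0]],[[-2.1,2.5,0],[0,0,0]],[[-2.1,2.5,0],[0,0,0]],[[-2.1,2.5,0],[0,0,0]],[[-2.1,2.5,0],[0,0,0]],[[-2.1,2.5,0],[0,0,0]],[[-2.1,2.5,0],[0,0,0]],[[-2.1,2.5,0],[0,0,0]],[[-2.1,2.5,0],[0,0,0]],[[-2.1,2.5,0],[0,0,0]],[[-1,1.2,0],[0,0,0]]]' -0.75; python3 -c "
from h import *
tgt(-.165,.033,.12)"
```

```text
time_s: 1.5
position: [0.417, 0.2379, 0.196]
tcp_rot: [[0.414, 0.91, 0.001], [0.91, -0.414, -0.0], [-0.0, 0.001, -1.0]]
force: [-0.5, 0.0, 0.7]
opening: 0.876
t 1.5 local mm [-283.623  182.089] z 195.99540530438676 F_chute [-0.441 -0.095] 0.7084258333984645 open 0.8764085464977895
shift cm [-12.035  14.762   7.614] turn rad [ 0.001  0.    -0.215] goal [0.502 0.067 0.12 ]
```

```bash
python3 -m crank '[[[-1.5,1.8,0],[0,0,0]],[[-2.1,2.6,0],[0,0,0]],[[-2.1,2.6,0],[0,0,0]],[[-2.1,2.6,0],[0,0,0]],[[-2.1,2.6,0],[0,0,0]],[[-2.1,2.5,0],[0,0,0]],[[0,0,0.5],[0,0,-0.1]],[[0,0,1],[0,0,-0.115]],[[0,0,1],[0,0,0]],[[0,0,0.5],[0,0,0]],[[0,0,0],[0,0,0]]]'; python3 - <<'E'
from h import *
import cv2
tgt(-.165,.033,.085)
for n in ("top","scene","wrist"): cv2.imwrite(f"pics/{n}1.png",capture(n)["pixels"][:,:,::-1])
a=cv2.imread("pics/top1.png")[130:310,250:470]; b=cv2.imread("pics/scene1.png")[150:330,220:440]
cv2.imwrite("pics/z1.png",cv2.resize(cv2.vconcat([a,b]),None,fx=1.66*1,fy=1.66))
cv2.imwrite("pics/s1z.png",cv2.resize(b,None,fx=3.3,fy=3.3))
E
```

```text
time_s: 2.6
position: [0.4995, 0.0703, 0.165]
tcp_rot: [[0.209, 0.978, -0.002], [0.978, -0.209, 0.0], [-0.0, -0.002, -1.0]]
force: [-0.6, 0.4, 0.5]
opening: 0.879
t 2.6 local mm [-167.693   35.607] z 165.00255158530953 F_chute [-0.654  0.223] 0.5442000409089047 open 0.8792087581970409
shift cm [-0.259  0.286  8.   ] turn rad [-0.002  0.     0.001] goal [0.502 0.067 0.085]
```

View pics/wrist1.png

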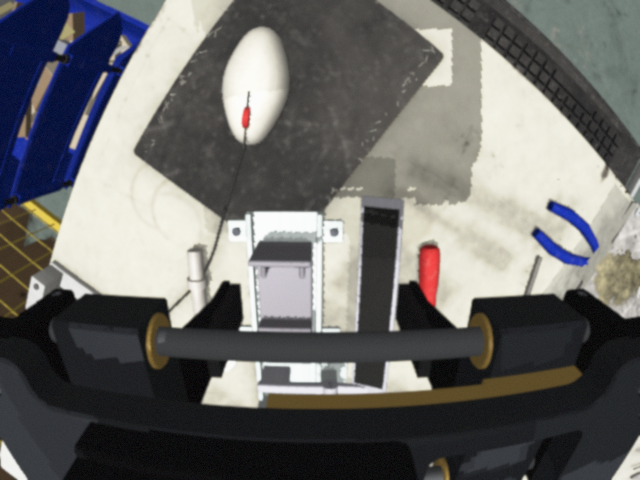

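View pics/scene1.png

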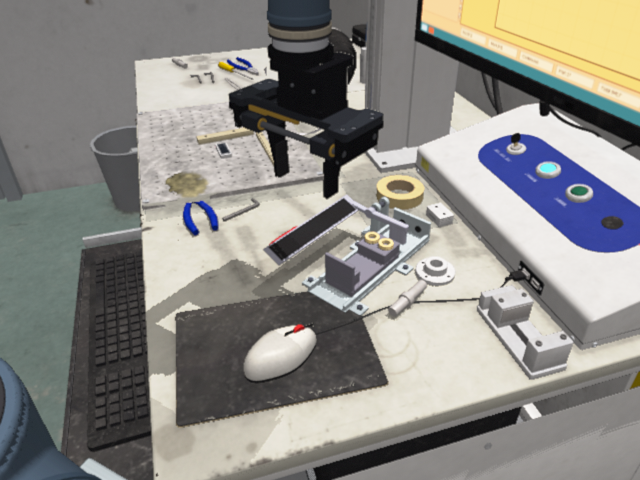

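The wrist view shows the fingers straddling the rack, at about (225,300) on the right of the chute and (415,300) over the bar. The rack is untouched. Next I'll descend to just above the bar.

```bash
python3 -m crank '[[[-0.13,0.14,1],[0,0,0]],[[-0.13,0.14,2],[0,0,0]],[[0,0,2],[0,0,0]],[[0,0,2],[0,0,0]],[[0,0,1],[0,0,0]],[[0,0,0.5],[0,0,0]],[[0,0,0.5],[0,0,0]],[[0,0,0],[0,0,0]]]'; python3 - <<'E'
from h import *
import cv2
tgt(-.165,.033,.038)
for n in ("top","scene","wrist"): cv2.imwrite(f"pics/{n}2.png",capture(n)["pixels"][:,:,::-1])
b=cv2.imread("pics/scene2.png")[150:330,220:440]
cv2.imwrite("pics/s2z.png",cv2.resize(b,None,fx=3.3,fy=3.3))
E
```

```text
time_s: 3.55
position: [0.5026, 0.0669, 0.0758]
tcp_rot: [[0.208, 0.978, 0.0], [0.978, -0.208, -0.0], [-0.0, 0.0, -1.0]]
force: [-0.4, -0.6, -0.1]
opening: 0.876
t 3.55 local mm [-163.928   32.945] z 75.75520372539546 F_chute [-0.232 -0.627] -0.0830178509598935 open 0.8764650091555254
shift cm [ 0.006 -0.107  3.776] turn rad [0.    0.    0.002] goal [0.502 0.067 0.038]
```

View pics/s2z.png

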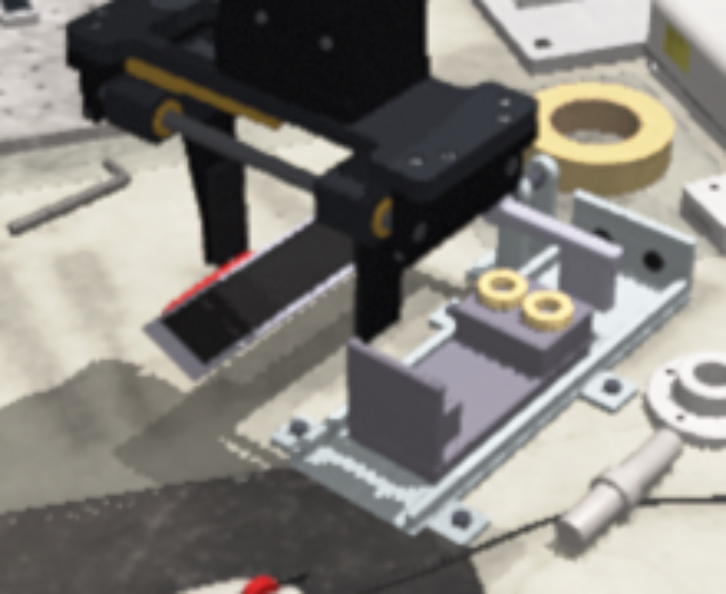

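View pics/wrist2.png

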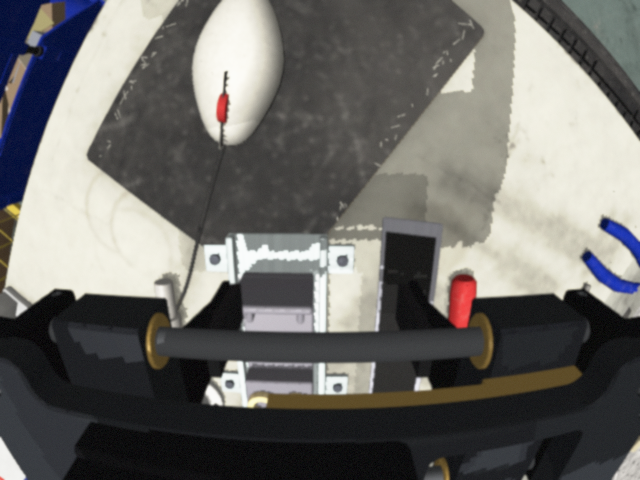

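```bash
python3 - <<'E'
from h import *
s=cal("scene");w=cal("wrist")
def pr(c,X,fish=False):
    q=np.array(c["R"])@X+c["t"];K=c["camera_matrix"]
    if fish:
        r=np.hypot(q[0],q[1]);t=np.arctan2(r,q[2]);q=np.array([q[0]/r*t,q[1]/r*t,1])
    else:q=q/q[2]
    return (K@q)[:2]
L=lambda x,y,z:np.r_[Rc@[x,y]+o,z]
for n,p in [('pushfinger rear/in',(-.1735,-.005,.076)),('pf rear/out',(-.1735,-.020,.076)),('pf front/out',(-.1545,-.02,.076)),('barfinger',(-.164,.078,.076)),('plate rear top L',(-.1415,.027,.064)),('plate top R',(-.1415,-.027,.064)),('entL',(-.17,.0367,.016))]:
    X=L(*p);u=pr(s,X);print(n,'scene',u,'zoom',(u-[220,150])*3.3,'wrist',pr(w,X,True))
E
```

```text
pushfinger rear/in scene [327.316 265.358] zoom [354.144 380.68 ] wrist [248.528 261.538]
pf rear/out scene [335.638 269.679] zoom [381.605 394.942] wrist [222.192 261.258]
pf front/out scene [344.148 262.966] zoom [409.688 372.788] wrist [225.15 292.38]
barfinger scene [288.647 240.024] zoom [226.534 297.08 ] wrist [398.478 277.668]
plate rear top L scene [324.626 252.392] zoom [345.265 337.894] wrist [307.961 304.561]
plate top R scene [353.578 267.001] zoom [440.809 386.102] wrist [220.689 302.928]
entL scene [307.997 284.052] zoom [290.391 442.37 ] wrist [323.449 236.565]
```

```bash
python3 - <<'E'
import cv2
g=lambda f,y0,y1,x0,x1,k:cv2.resize(cv2.convertScaleAbs(cv2.imread(f)[y0:y1,x0:x1],alpha=1.8,beta=25),None,fx=k,fy=k,interpolation=cv2.INTER_CUBIC)
cv2.imwrite("pics/s2zz.png",g("pics/scene2.png",190,280,270,390,6.6))
cv2.imwrite("pics/w2zz.png",g("pics/wrist2.png",220,400,160,480,2.5))
cv2.imwrite("pics/t2zz.png",g("pics/top2.png",130,310,250,470,3.3))
E
```

```text
(no output)
```

View pics/s2zz.png

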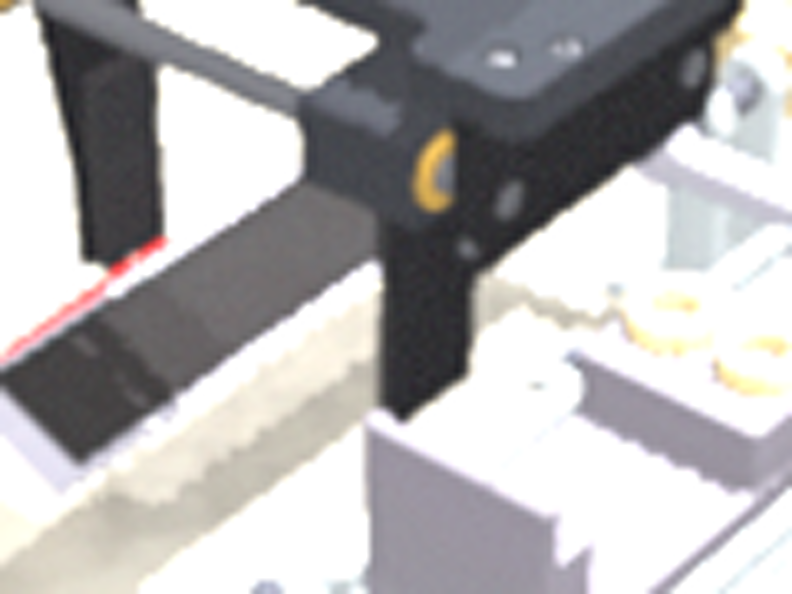

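View pics/w2zz.png

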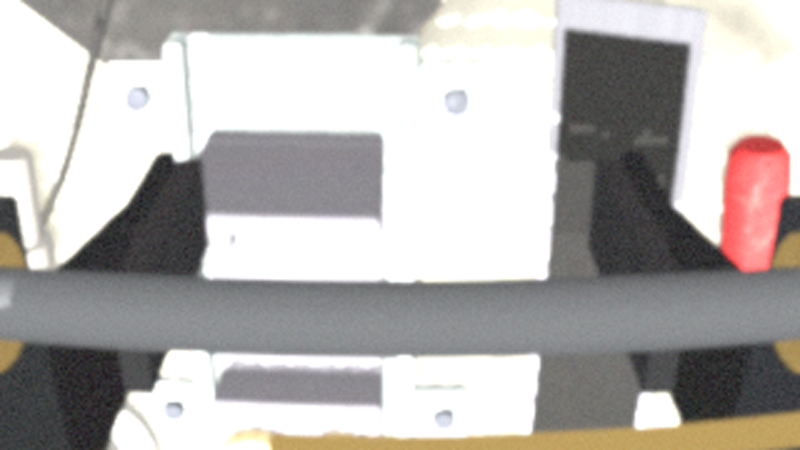

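View pics/t2zz.png

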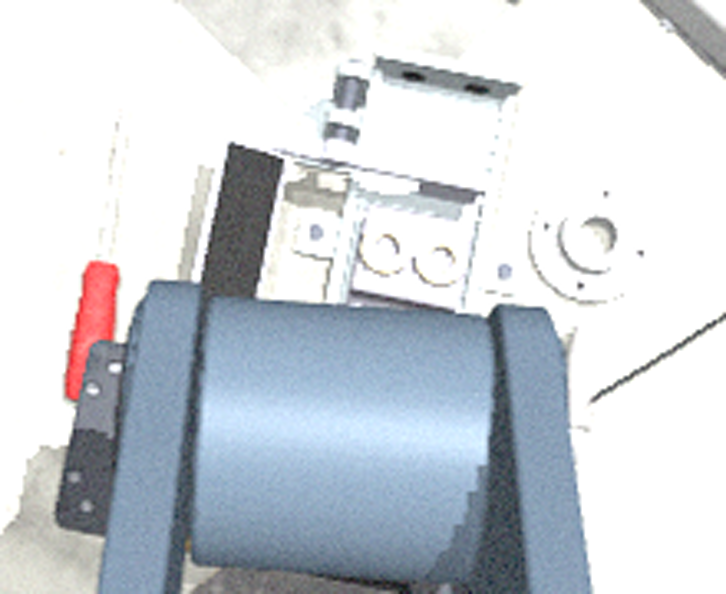

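```bash
cat >> h.py <<'E'
def rayf(c,uv):
    K=np.array(c["camera_matrix"]);R=np.array(c["R"]);t=np.array(c["t"])
    v=np.array([(uv[0]-K[0,2])/K[0,0],(uv[1]-K[1,2])/K[1,1]]);r=np.hypot(*v)
    d=np.r_[v/r*np.sin(r),np.cos(r)]; return -R.T@t,R.T@d
E
python3 - <<'E'
from h import *
s=cal("scene");w=cal("wrist");st=read_state();print(st["position"],st["time_s"])
l=lambda X:np.r_[Rc.T@(X[:2]-o),X[2]]*1e3
print("scene on z76",l(onz(s,(331.4,253.3),.076)))
for z in(.076,.086,.096):
  for uv in[(226,282),(242,284),(412,282),(398,300)]:
    o1,d=rayf(w,uv);print(z,uv,l(o1+d*(z-o1[2])/d[2]))
  print("scene",z,l(onz(s,(331.4,253.3),z)), l(onz(s,(270+380/6.6,190+405/6.6),z)),"bar", l(onz(s,(270+85/6.6,190+260/6.6),z)),l(onz(s,(270+108/6.6,190+270/6.6),z)))
E
```

```text
[0.503 0.067 0.076] 3.9
scene on z76 [-148.717    7.978   76.   ]
0.076 (226, 282) [-161.189  -18.882   76.   ]
0.076 (242, 284) [-160.15    -9.643   76.   ]
0.076 (412, 282) [-161.403   86.067   76.   ]
0.076 (398, 300) [-150.249   78.839   76.   ]
scene 0.076 [-148.717    7.978   76.   ] [-148.682   15.177   76.   ] bar [-149.529  103.674   76.   ] [-149.08    96.757   76.   ]
0.086 (226, 282) [-165.577  -16.106   86.   ]
0.086 (242, 284) [-164.594   -7.357   86.   ]
0.086 (412, 282) [-165.78    83.274   86.   ]
0.086 (398, 300) [-155.218   76.43    86.   ]
scene 0.086 [-158.586   -0.218   86.   ] [-158.552    6.83    86.   ] bar [-159.381   93.468   86.   ] [-158.942   86.696   86.   ]
0.096 (226, 282) [-169.966  -13.33    96.   ]
0.096 (242, 284) [-169.038   -5.071   96.   ]
0.096 (412, 282) [-170.157   80.481   96.   ]
0.096 (398, 300) [-160.187   74.02    96.   ]
scene 0.096 [-168.456   -8.415   96.   ] [-168.423   -1.518   96.   ] bar [-169.233   83.263   96.   ] [-168.804   76.636   96.   ]
```

```bash
python3 - <<'E'
from h import *
import cv2
st=read_state();print(st["position"],st["time_s"])
c=capture("scene");cv2.imwrite("pics/scene3.png",c["pixels"][:,:,::-1])
g=cv2.resize(cv2.convertScaleAbs(cv2.imread("pics/scene3.png")[190:280,270:390],alpha=1.8,beta=25),None,fx=6.6,fy=6.6,interpolation=cv2.INTER_CUBIC)
cv2.imwrite("pics/s3zz.png",g)
E
```

```text
[0.503 0.067 0.076] 3.9
```

View pics/s3zz.png

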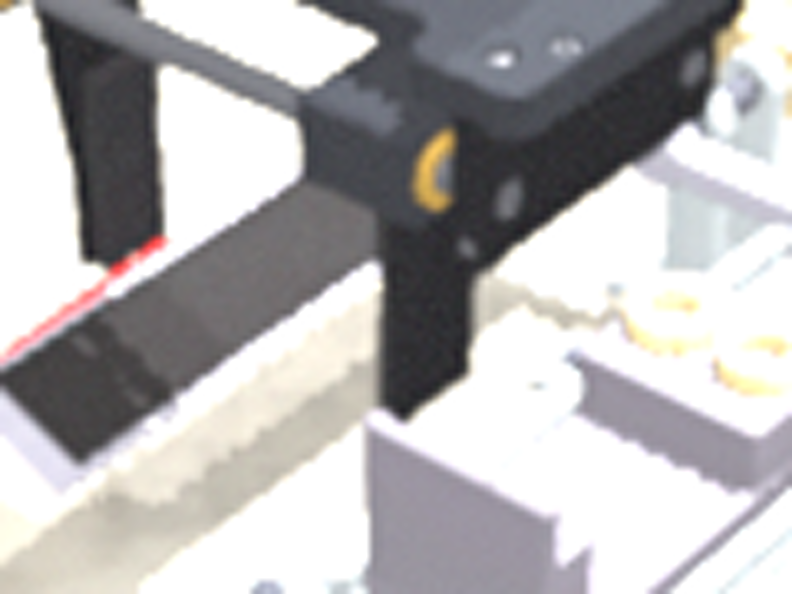

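The scene and wrist views agree that the fingertips end about 20 mm above the reported TCP: the rear-outer corner is at scene (331,253) and wrist (226,282), which puts z near 0.098. I'll settle it by feeling for the bar in small steps.

```bash
python3 -m crank '[[[0,-0.2,0.5],[0,0,0]],[[0,0,0.5],[0,0,0]],[[0,0,0],[0,0,0]]]';python3 -m crank '[[[0,0,0.5],[0,0,0]],[[0,0,0.5],[0,0,0]],[[0,0,0],[0,0,0]]]'
```

```text
time_s: 4.25
position: [0.4997, 0.0674, 0.065]
tcp_rot: [[0.208, 0.978, -0.002], [0.978, -0.208, 0.0], [-0.0, -0.002, -1.0]]
force: [-0.4, -0.9, 0.5]
opening: 0.873
time_s: 4.55
position: [0.4999, 0.0673, 0.055]
tcp_rot: [[0.208, 0.978, -0.002], [0.978, -0.208, 0.0], [-0.0, -0.002, -1.0]]
force: [0.5, 0.5, 0.1]
opening: 0.876
```

```bash
python3 -m crank '[[[0,0,0.5],[0,0,0]],[[0,0,0.3],[0,0,0]],[[0,0,0],[0,0,0]]]';python3 -m crank '[[[0,0,0.3],[0,0,0]],[[0,0,0.3],[0,0,0]],[[0,0,0],[0,0,0]]]';python3 -m crank '[[[0,0,0.2],[0,0,0]],[[0,0,0.2],[0,0,0]],[[0,0,0],[0,0,0]]]'; python3 - <<'E'
from h import *
import cv2
c=capture("scene");cv2.imwrite("pics/scene4.png",c["pixels"][:,:,::-1])
g=cv2.resize(cv2.convertScaleAbs(cv2.imread("pics/scene4.png")[190:310,260:420],alpha=1.5,beta=25),None,fx=5,fy=5,interpolation=cv2.INTER_CUBIC)
cv2.imwrite("pics/s4zz.png",g)
E
```

```text
time_s: 4.85
position: [0.5002, 0.0673, 0.0474]
tcp_rot: [[0.208, 0.978, -0.001], [0.978, -0.208, 0.0], [-0.0, -0.001, -1.0]]
force: [0.2, -0.6, 0.5]
opening: 0.874
time_s: 5.15
position: [0.5003, 0.0673, 0.0415]
tcp_rot: [[0.208, 0.978, -0.001], [0.978, -0.208, 0.0], [-0.0, -0.001, -1.0]]
force: [-0.3, 0.2, 0.2]
opening: 0.876
time_s: 5.45
position: [0.5004, 0.0673, 0.0376]
tcp_rot: [[0.208, 0.978, -0.0], [0.978, -0.208, 0.0], [-0.0, -0.0, -1.0]]
force: [-0.2, -0.3, -0.1]
opening: 0.873
```

View pics/s4zz.png

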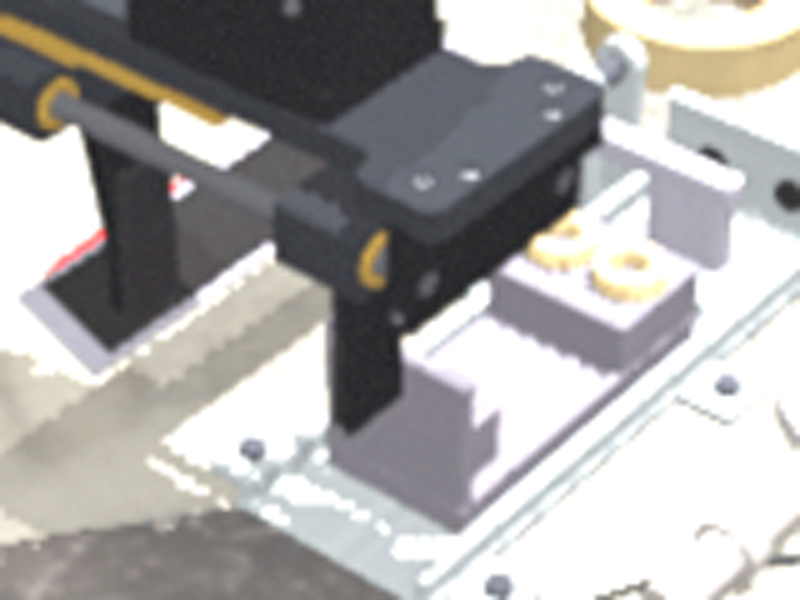

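The finger is over the black bar at zoomed (120,305), close to contact, and the other finger is behind the plate at (350,425). Pressing on.

```bash
python3 -m crank '[[[0,0,0.2],[0,0,0]],[[0,0,0.2],[0,0,0]],[[0,0,0],[0,0,0]]]';python3 -m crank '[[[0,0,0.2],[0,0,0]],[[0,0,0.2],[0,0,0]],[[0,0,0],[0,0,0]]]';python3 -m crank '[[[0,0,0.3],[0,0,0]],[[0,0,0.3],[0,0,0]],[[0,0,0],[0,0,0]]]'; python3 - <<'E'
from h import *
import cv2
c=capture("scene");cv2.imwrite("pics/scene5.png",c["pixels"][:,:,::-1])
g=cv2.resize(cv2.convertScaleAbs(cv2.imread("pics/scene5.png")[190:310,260:420],alpha=1.5,beta=25),None,fx=5,fy=5,interpolation=cv2.INTER_CUBIC)
cv2.imwrite("pics/s5zz.png",g)
E
```

```text
time_s: 5.8
position: [0.5003, 0.0673, 0.0336]
tcp_rot: [[0.208, 0.978, -0.001], [0.978, -0.208, 0.0], [-0.0, -0.001, -1.0]]
force: [0.3, 0.4, -0.8]
opening: 0.874
time_s: 6.1
position: [0.5007, 0.0674, 0.0299]
tcp_rot: [[0.208, 0.978, 0.0], [0.978, -0.208, 0.0], [0.0, 0.0, -1.0]]
force: [-0.6, 1.0, 3.8]
opening: 0.879
time_s: 6.4
position: [0.5006, 0.067, 0.0237]
tcp_rot: [[0.208, 0.978, 0.0], [0.978, -0.208, -0.0], [-0.0, 0.0, -1.0]]
force: [-0.9, -1.5, 5.8]
opening: 0.876
```

View pics/s5zz.png

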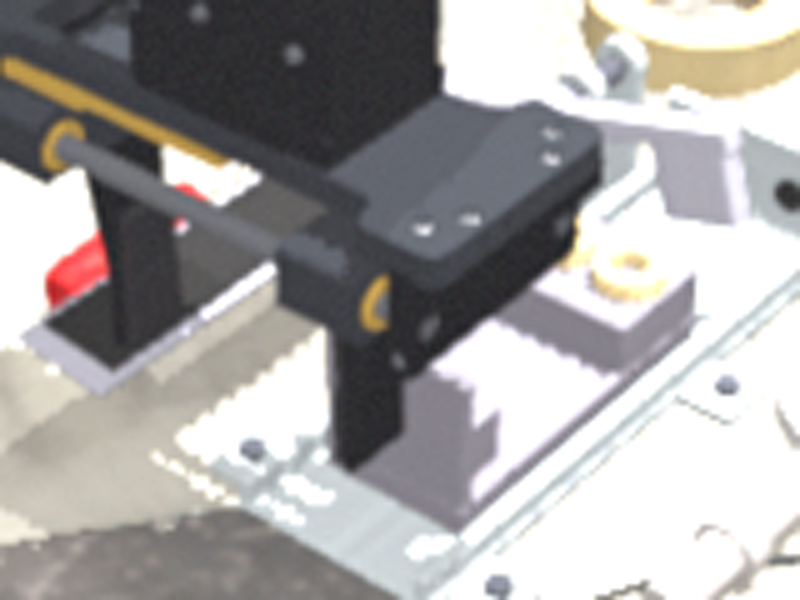

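```bash
python3 -m crank '[[[0,0,0.3],[0,0,0]],[[0,0,0.3],[0,0,0]],[[0,0,0],[0,0,0]]]';python3 -m crank '[[[0,0,0.2],[0,0,0]],[[0,0,0.2],[0,0,0]],[[0,0,0],[0,0,0]]]'; python3 - <<'E'
from h import *
import cv2
c=capture("scene");cv2.imwrite("pics/scene6.png",c["pixels"][:,:,::-1])
g=cv2.resize(cv2.convertScaleAbs(cv2.imread("pics/scene6.png")[190:310,260:420],alpha=1.5,beta=25),None,fx=5,fy=5,interpolation=cv2.INTER_CUBIC)
cv2.imwrite("pics/s6zz.png",g)
E
```

```text
time_s: 6.75
position: [0.5004, 0.066, 0.0182]
tcp_rot: [[0.207, 0.978, -0.0], [0.978, -0.207, -0.002], [-0.002, 0.0, -1.0]]
force: [-2.2, -5.8, 10.8]
opening: 0.877
time_s: 7.05
position: [0.5006, 0.0662, 0.0145]
tcp_rot: [[0.208, 0.978, 0.0], [0.978, -0.208, -0.001], [-0.001, 0.001, -1.0]]
force: [-1.8, -5.2, 11.9]
opening: 0.876
```

View pics/s6zz.png

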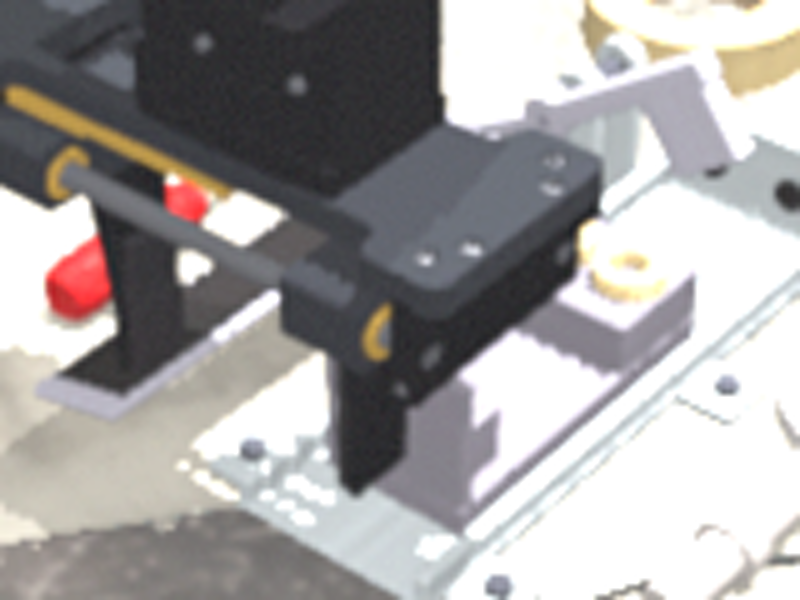

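```bash
python3 - <<'E'
from h import *
s=cal("scene")
n=np.r_[Rc[:,0],0]
for f,P in (('shut4',[(25,295),(98,368)]),('s6',[(38,386),(112,413)])):
  q=[]
  for x,y in P:
    o1,d=ray(s,((x+.5)/5-.5+260,(y+.5)/5-.5+190)); k=(-.195-n@(o1-np.r_[o,0]))/(n@d); X=o1+k*d
    q.append(np.r_[Rc.T@(X[:2]-o),X[2]]*1e3)
  q=np.array(q);dl=q[0]-q[1];print(f,q,"tilt",np.arctan2(dl[2],dl[1]), "len",np.hypot(dl[1],dl[2]))
tgt(-.165,.033,.02)
E
```

```text
shut4 [[-195.      98.337   68.546]
 [-195.      69.432   55.455]] tilt 0.4252643855804309 len 31.73192351123354
s6 [[-195.      96.513   34.627]
 [-195.      64.97    40.605]] tilt -0.1872969418685883 len 32.105105157657185
t 7.15 local mm [-165.696   31.934] z 14.664551410146192 F_chute [-0.579 -5.091] 11.733888684080714 open 0.8734309395139218
shift cm [ 0.106  0.07  -0.534] turn rad [0.001 0.001 0.003] goal [0.502 0.067 0.02 ]
```

Gate is about 0.61–0.65 rad from the bar's tilt and height. I'll press a little more, then push forward slowly.

```bash
python3 -m crank '[[[0,0,0.15],[0,0,0]],[[0,0,0],[0,0,0]],[[0,0.2,0],[0,0,0]],[[0,0.4,0],[0,0,0]],[[0,0.4,0],[0,0,0]],[[0,0.3,0],[0,0,0]],[[0,0.3,0],[0,0,0]],[[0,0.3,0],[0,0,0]],[[0,0.3,0],[0,0,0]],[[0,0,0],[0,0,0]]]'; python3 - <<'E'
from h import *
import cv2
tgt(-.078,.033,.013)
c=capture("scene");cv2.imwrite("pics/scene7.png",c["pixels"][:,:,::-1])
g=cv2.resize(cv2.convertScaleAbs(cv2.imread("pics/scene7.png")[190:310,260:420],alpha=1.5,beta=25),None,fx=5,fy=5,interpolation=cv2.INTER_CUBIC)
cv2.imwrite("pics/s7zz.png",g)
E
```

```text
time_s: 8.15
position: [0.5167, 0.064, 0.0119]
tcp_rot: [[0.208, 0.978, -0.011], [0.978, -0.208, 0.002], [-0.0, -0.011, -1.0]]
force: [-6.1, 2.4, 8.5]
opening: 0.873
t 8.15 local mm [-149.534   33.077] z 11.850620927188103 F_chute [-6.505  1.045] 8.501722355478861 open 0.8727241252773609
shift cm [-0.023  7.152 -0.193] turn rad [-0.011  0.     0.002] goal [0.587 0.049 0.013]
```

View pics/s7zz.png

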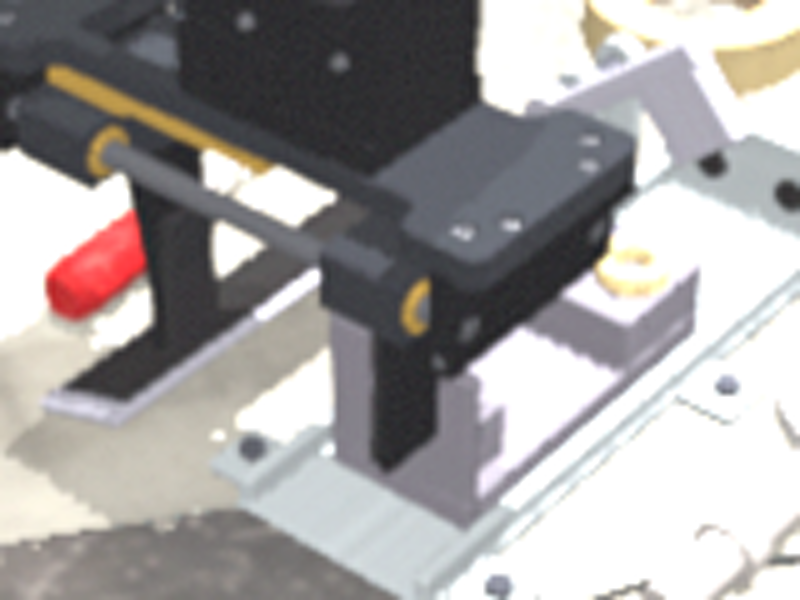

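```bash
python3 -m crank '[[[0,0,0],[0,0,0]],[[0,0,0],[0,0,0]]]'; python3 -m crank '[[[0,0.3,0],[0,0,0]],[[0,0.3,0],[0,0,0]],[[0,0.3,0],[0,0,0]],[[0,0,0],[0,0,0]]]'; python3 - <<'E'
from h import *
import cv2
tgt(-.078,.033,.013)
c=capture("scene");cv2.imwrite("pics/scene8.png",c["pixels"][:,:,::-1])
g=cv2.resize(cv2.convertScaleAbs(cv2.imread("pics/scene8.png")[190:310,260:420],alpha=1.5,beta=25),None,fx=5,fy=5,interpolation=cv2.INTER_CUBIC)
cv2.imwrite("pics/s8zz.png",g)
E
```

```text
time_s: 8.4
position: [0.5167, 0.064, 0.0118]
tcp_rot: [[0.208, 0.978, -0.01], [0.978, -0.208, 0.002], [-0.0, -0.011, -1.0]]
force: [-6.2, 2.3, 7.8]
opening: 0.873
time_s: 8.8
position: [0.5259, 0.0621, 0.0118]
tcp_rot: [[0.208, 0.978, -0.01], [0.978, -0.208, 0.002], [-0.0, -0.01, -1.0]]
force: [-6.3, 3.0, 7.2]
opening: 0.877
t 8.8 local mm [-140.158   33.183] z 11.80396746945786 F_chute [-6.78   1.599] 7.174284371092986 open 0.8768086029632896
shift cm [-0.032  6.214 -0.182] turn rad [-0.01   0.     0.002] goal [0.587 0.049 0.013]
```

View pics/s8zz.png

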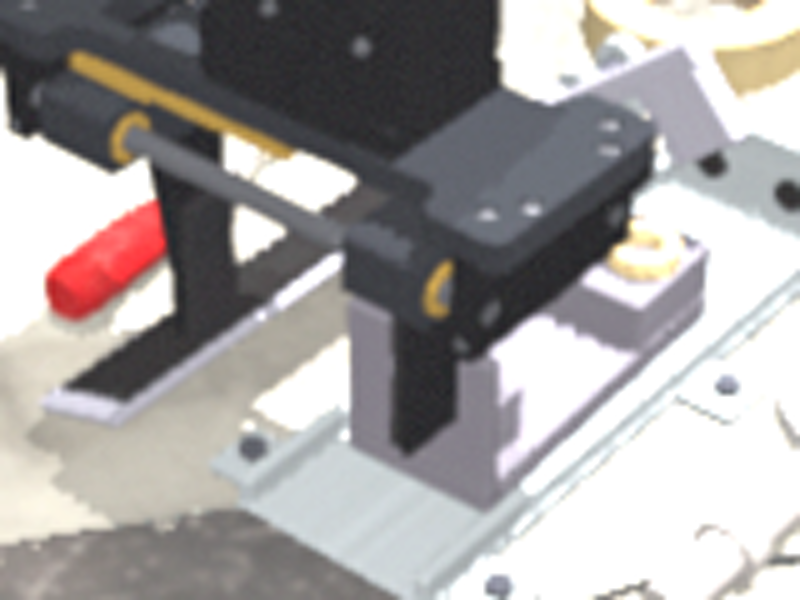

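Rack is advancing and the gate is well up, with its blade at zoomed (700,110) and the bushes below it. Continuing.

```bash
python3 -m crank '[[[0,0.3,0],[0,0,0]],[[0,0.4,0],[0,0,0]],[[0,0.4,0],[0,0,0]],[[0,0.4,0],[0,0,0]],[[0,0.4,0],[0,0,0]],[[0,0.4,0],[0,0,0]],[[0,0.4,0],[0,0,0]],[[0,0.4,0],[0,0,0]],[[0,0.3,0],[0,0,0]],[[0,0,0],[0,0,0]]]'; python3 - <<'E'
from h import *
import cv2
tgt(-.078,.033,.013)
c=capture("scene");cv2.imwrite("pics/scene9.png",c["pixels"][:,:,::-1])
g=cv2.resize(cv2.convertScaleAbs(cv2.imread("pics/scene9.png")[190:310,260:420],alpha=1.5,beta=25),None,fx=5,fy=5,interpolation=cv2.INTER_CUBIC)
cv2.imwrite("pics/s9zz.png",g)
Sx=lambda x,y:((x+.5)/5-.5+260,(y+.5)/5-.5+190)
for p in [(467,525),(490,507)]:
  X=onz(cal("scene"),Sx(*p),.006);print("rear-right base",Rc.T@(X[:2]-o))
E
```

```text
time_s: 9.85
position: [0.5592, 0.0552, 0.0117]
tcp_rot: [[0.208, 0.978, -0.01], [0.978, -0.208, 0.002], [-0.0, -0.01, -1.0]]
force: [-5.9, 3.4, 7.9]
opening: 0.873
t 9.85 local mm [-106.162   33.388] z 11.73117773941438 F_chute [-6.46   2.072] 7.893797092266345 open 0.8725333220210963
shift cm [-0.045  2.815 -0.156] turn rad [-0.01   0.     0.002] goal [0.587 0.049 0.013]
rear-right base [-0.137 -0.024]
rear-right base [-0.126 -0.024]
```

View pics/s9zz.png

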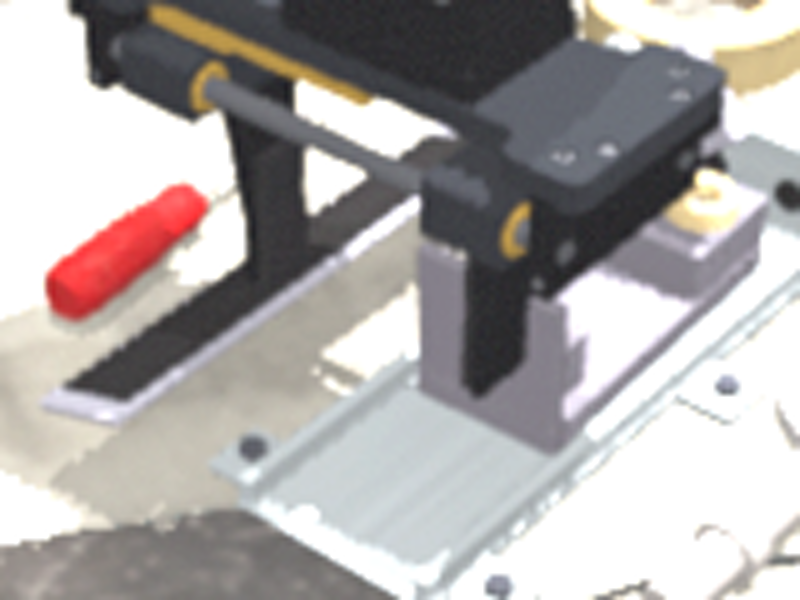

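```bash
python3 -m crank '[[[0,0.3,0],[0,0,0]],[[0,0.4,0],[0,0,0]],[[0,0.4,0],[0,0,0]],[[0,0.4,0],[0,0,0]],[[0,0.3,0],[0,0,0]],[[0,0.2,0],[0,0,0]],[[0,0,0],[0,0,0]]]'; python3 -m crank '[[[0,0.2,0],[0,0,0]],[[0,0,0],[0,0,0]]]';  python3 - <<'E'
from h import *
import cv2
tgt(-.078,.033,.013)
c=capture("scene");cv2.imwrite("pics/scene10.png",c["pixels"][:,:,::-1])
g=cv2.resize(cv2.convertScaleAbs(cv2.imread("pics/scene10.png")[190:310,290:450],alpha=1.5,beta=25),None,fx=5,fy=5,interpolation=cv2.INTER_CUBIC)
cv2.imwrite("pics/s10zz.png",g)
E
```

```text
time_s: 10.65
position: [0.5786, 0.0511, 0.0117]
tcp_rot: [[0.208, 0.978, -0.01], [0.978, -0.208, 0.002], [0.0, -0.011, -1.0]]
force: [-6.9, 3.5, 7.2]
opening: 0.876
time_s: 10.85
position: [0.5798, 0.0508, 0.0117]
tcp_rot: [[0.208, 0.978, -0.012], [0.978, -0.208, 0.002], [-0.0, -0.012, -1.0]]
force: [-7.1, 3.2, 8.6]
opening: 0.875
t 10.85 local mm [-85.107  33.487] z 11.667627238639664 F_chute [-7.627  1.643] 8.603254926839737 open 0.8750068180005424
shift cm [-0.05   0.709 -0.142] turn rad [-0.012  0.     0.002] goal [0.587 0.049 0.013]
```

View pics/s10zz.png

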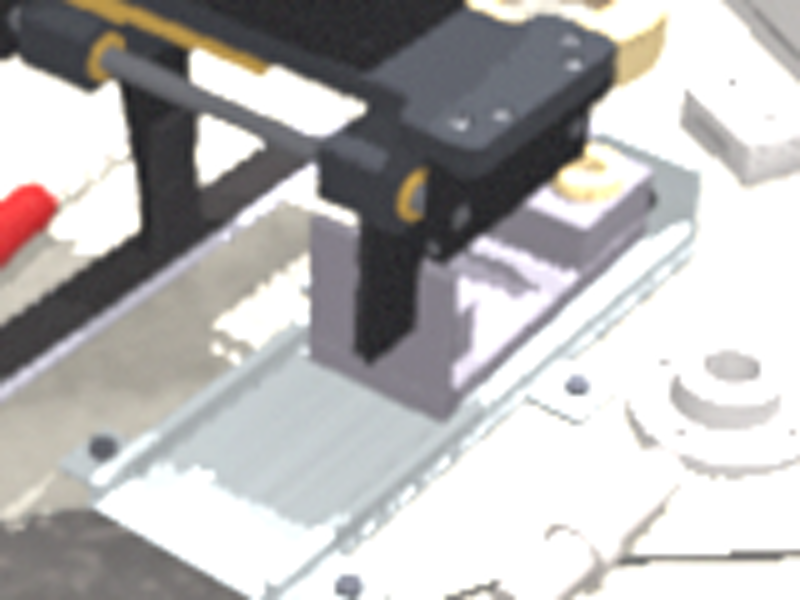

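```bash
python3 -m crank '[[[0,0.2,0],[0,0,0]],[[0,0.2,0],[0,0,0]],[[0,0,0],[0,0,0]]]'; python3 - <<'E'
from h import *
X=onz(cal("scene"),((440.5)/5-.5+290,(418.5)/5-.5+190),.006);print(Rc.T@(X[:2]-o)); tgt(-.078,.033,.013)
E
python3 -m crank '[[[0,0.2,0],[0,0,0]],[[0,0,0],[0,0,0]]]'
```

```text
time_s: 11.2
position: [0.584, 0.05, 0.0117]
tcp_rot: [[0.208, 0.978, -0.011], [0.978, -0.208, 0.002], [0.0, -0.011, -1.0]]
force: [-7.3, 3.3, 7.8]
opening: 0.874
[-0.073 -0.023]
t 11.25 local mm [-80.793  33.562] z 11.681002631924702 F_chute [-7.394  1.474] 7.8795444207672105 open 0.8747012168807375
shift cm [-0.057  0.278 -0.135] turn rad [-0.011 -0.     0.002] goal [0.587 0.049 0.013]
time_s: 11.45
position: [0.5839, 0.05, 0.0116]
tcp_rot: [[0.209, 0.978, -0.015], [0.978, -0.209, 0.003], [-0.0, -0.016, -1.0]]
force: [-10.8, 3.8, 10.0]
opening: 0.875
```

```bash
python3 -m crank '[[[0,0.2,0],[0,0,0]],[[0,0.1,0],[0,0,0]],[[0,0,0],[0,0,0]]]'; python3 - <<'E'
from h import *
import cv2
tgt(-.078,.033,.013)
c=capture("scene");cv2.imwrite("pics/scene11.png",c["pixels"][:,:,::-1])
g=cv2.resize(cv2.convertScaleAbs(cv2.imread("pics/scene11.png")[190:310,290:450],alpha=1.5,beta=25),None,fx=5,fy=5,interpolation=cv2.INTER_CUBIC)
cv2.imwrite("pics/s11zz.png",g)
E
```

```text
time_s: 11.75
position: [0.5837, 0.05, 0.0116]
tcp_rot: [[0.209, 0.978, -0.022], [0.978, -0.209, 0.004], [-0.001, -0.022, -1.0]]
force: [-14.7, 4.6, 15.0]
opening: 0.873
t 11.75 local mm [-81.06   33.442] z 11.552143208042965 F_chute [-15.336   1.456] 15.04717220891525 open 0.8732930794349739
shift cm [-0.045  0.303 -0.151] turn rad [-0.022  0.001  0.001] goal [0.587 0.049 0.013]
```

View pics/s11zz.png

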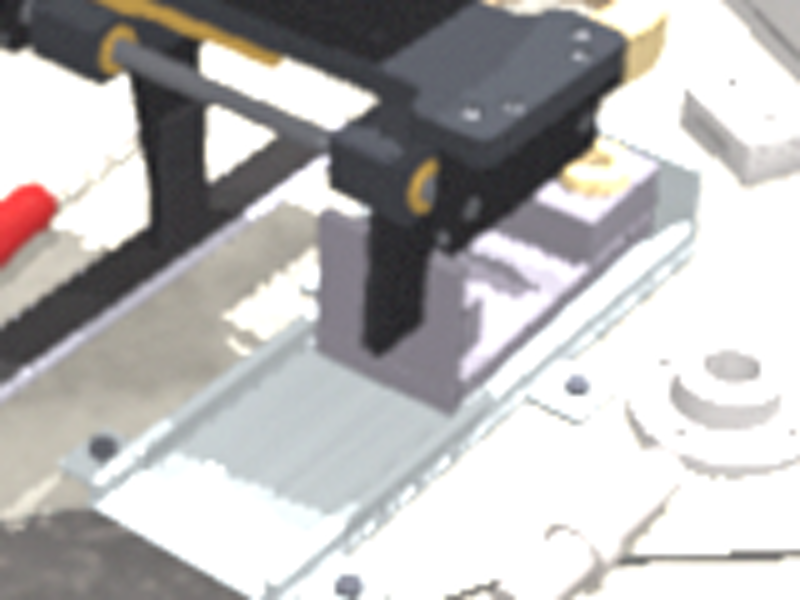

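The force rose to 15 N with no further travel, and the nose is at the stop at zoomed (655,190). I'll back off the plate first, then rise.

```bash
python3 -m crank '[[[0,-0.4,0],[0,0,0]],[[0,-0.5,0],[0,0,0]],[[0,-0.5,0],[0,0,0]],[[0,-0.5,0],[0,0,0]],[[0,-0.4,0],[0,0,0]],[[0,0,0],[0,0,0]]]'; python3 - <<'E'
from h import *
import cv2
tgt(-.11,.033,.15)
c=capture("scene");cv2.imwrite("pics/scene12.png",c["pixels"][:,:,::-1])
g=cv2.resize(cv2.convertScaleAbs(cv2.imread("pics/scene12.png")[190:310,290:450],alpha=1.5,beta=25),None,fx=5,fy=5,interpolation=cv2.INTER_CUBIC)
cv2.imwrite("pics/s12zz.png",g)
E
```

```text
time_s: 12.4
position: [0.5765, 0.0522, 0.0139]
tcp_rot: [[0.21, 0.978, 0.01], [0.978, -0.21, 0.0], [0.002, 0.01, -1.0]]
force: [3.4, 1.3, 6.3]
opening: 0.875
t 12.4 local mm [-88.628  34.118] z 13.861727562665648 F_chute [3.056 1.945] 6.28392868802611 open 0.8753800101866949
shift cm [ -0.08   -2.006 -13.634] turn rad [ 0.01  -0.002  0.   ] goal [0.555 0.056 0.15 ]
```

View pics/s12zz.png

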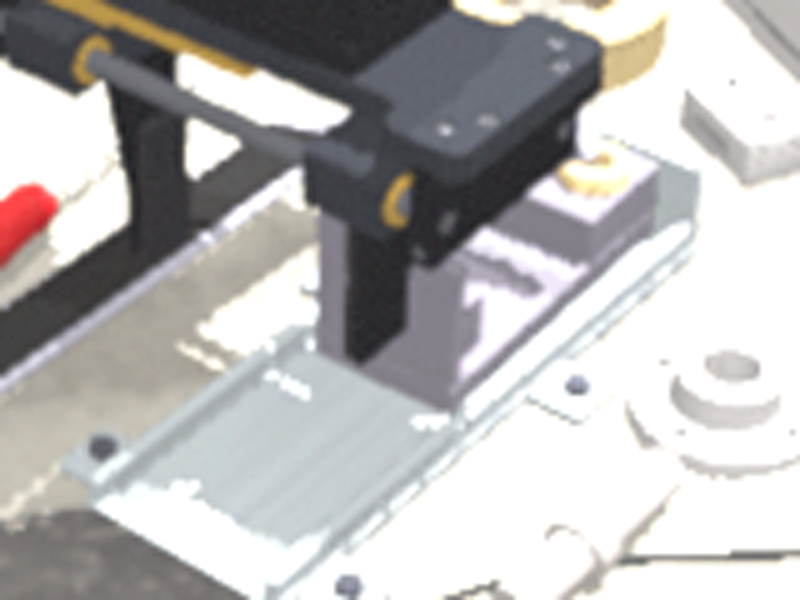

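```bash
python3 -m crank '[[[0,-0.5,0],[0,0,0]],[[0,-0.5,0],[0,0,0]],[[0,0,-0.3],[0,0,0]],[[0,0,-0.4],[0,0,0]],[[0,0,-0.4],[0,0,0]],[[0,0,-0.4],[0,0,0]],[[0,0,-0.4],[0,0,0]],[[0,0,-0.5],[0,0,0]],[[0,0,-0.6],[0,0,0]],[[0,0,-0.8],[0,0,0]],[[0,0,-1],[0,0,0]],[[0,0,-1],[0,0,0]]]'; python3 -m crank '[[[0,0,-2],[0,0,0]],[[0,0,-2],[0,0,0]],[[0,0,-2],[0,0,0]],[[0,-2,-2],[0,0,0]],[[0,-3,-1],[0,0,0]],[[0,-3,0],[0,0,0]],[[0,-3,0],[0,0,0]],[[0,-2,0],[0,0,0]],[[0,-1,0],[0,0,0]],[[0,0,0],[0,0,0]]]'; python3 - <<'E'
from h import *
import cv2
tgt(-.11,.033,.15)
for n,(y0,y1,x0,x1) in {"scene":(160,310,270,470),"top":(130,310,250,490)}.items():
  c=capture(n);a=c["pixels"][:,:,::-1]
  cv2.imwrite(f"pics/{n}13.png",a);k=3.3 if n=="top" else 4
  cv2.imwrite(f"pics/{n}13z.png",cv2.resize(a[y0:y1,x0:x1],None,fx=k,fy=k,interpolation=cv2.INTER_CUBIC))
E
```

```text
time_s: 13.65
position: [0.5618, 0.0542, 0.071]
tcp_rot: [[0.208, 0.978, -0.001], [0.978, -0.208, -0.0], [-0.0, -0.001, -1.0]]
force: [-0.3, 0.4, 0.5]
opening: 0.875
time_s: 14.65
position: [0.4242, 0.0836, 0.1608]
tcp_rot: [[0.208, 0.978, -0.0], [0.978, -0.208, -0.0], [-0.0, -0.0, -1.0]]
force: [0.4, 0.4, -0.2]
opening: 0.878
t 14.65 local mm [-244.124   32.775] z 160.83842501997802 F_chute [0.264 0.502] -0.15778134616410186 open 0.8781204804775057
shift cm [-0.014 13.413  1.082] turn rad [-0.     0.     0.003] goal [0.555 0.056 0.15 ]
```

View pics/scene13z.png

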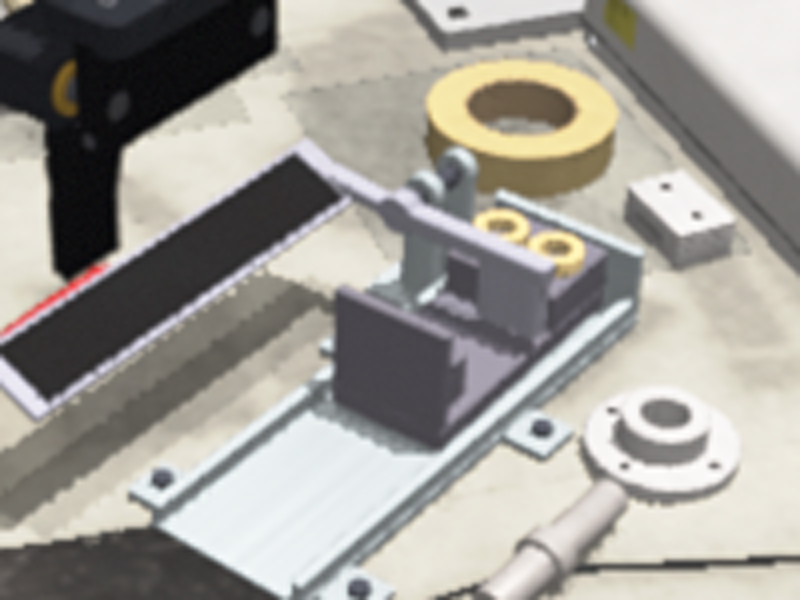

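View pics/top13z.png

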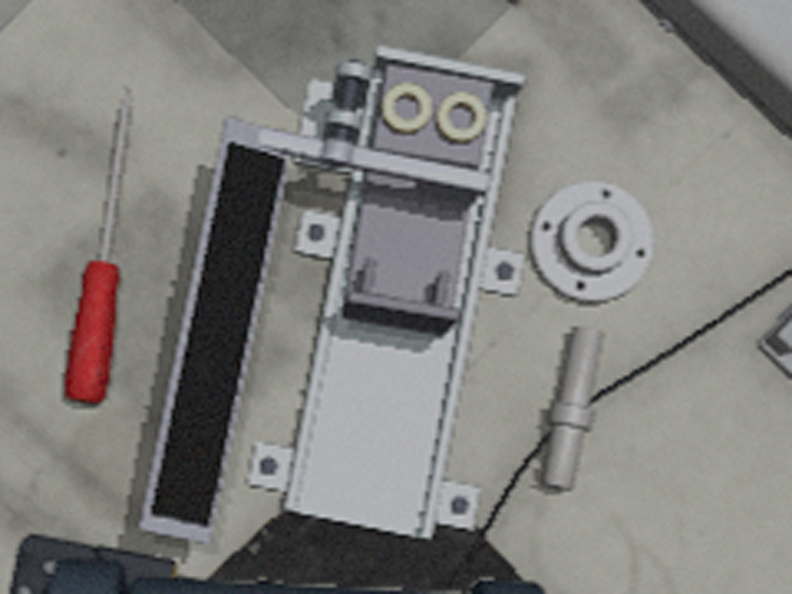

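```bash
python3 - <<'E'
from h import *
c=cal("top")
for p,z in [((407,107),.044),((462,117),.044),((386,248),.044),((440,260),.044),((345,306),.064),((452,324),.064)]:
  X=onz(c,T(*p),z);print(p,Rc.T@(X[:2]-o)*1e3)
E
```

```text
(407, 107) [33.747 16.75 ]
(462, 117) [ 33.973 -10.426]
(386, 248) [-36.743  13.933]
(440, 260) [-37.508 -12.706]
(345, 306) [-71.536  28.574]
(452, 324) [-70.251 -22.311]
```

```bash
python3 -c "
from rig import bot; print(bot.hand_in())"
```

```text
the job is handed in; nothing more can be done
None
```

The rack is in the chute with its nose against the end stop, and the gate has dropped shut behind the bushes. I handed the job in at about 14.7 s of the 48 s allowed; no verdict was reported.

**How it went:** One finger pressed the bar until the gate stood at about 0.61–0.65 rad by the camera. I pressed slightly further before pushing but did not measure the angle again. The other finger then pushed the rack by its rear plate until it stopped moving and the force rose to about 15 N. I backed off the plate, lifted, and retreated.

**Last checks:**
- **Rack position:** the bushes put the rack's origin at about -6.6 mm in the chute frame, against -6.5 mm when touching the stop. The plate's rear face reads about -71 mm, where -69 mm was expected, which agrees within the 2 mm calibration.
- **Gate:** the bar and gate look the same in the picture as at the start, when the gate was shut.
- **Bystanders:** the screwdriver, flange and shaft show no movement in the top view.
- **Robot:** it was clear of everything, with the force reading near zero.

**Disagreement:** the fingertips ended about 20–30 mm above the reported TCP with the gripper nearly open. The scene and wrist cameras showed this, and contact with the bar came at a TCP height of about 31 mm where 60 mm was expected. I set the press depth by camera and force instead.

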